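Set the irises of two stage lanterns

ROBOT

A 6-joint arm with a two-finger parallel gripper is mounted at the origin on the work surface. World frame = base frame: x ahead of the robot, y to its left, z up, the work surface at z = 0. Lengths are in m, angles in rad, forces in N, time in s.
With the tool pointing down it reaches from about 0.35 to 0.925 m from the base axis. Payload 6.4 kg.
Tool frame: the origin (TCP) lies midway between the tips of the shut fingers; the grasp point (between the pads) lies manip.pinch_z behind it (manip.pinch_z is the distance from the TCP to the grasp point, in m); z points along the fingers, y is the direction in which the jaws open and shut (so a half turn about z gives the same grasp; the last joint's range is limited). The gripper opens to 94 mm and grips with 3 to 60 N. Pads are 16 mm wide; open, the fingers measure 119 mm over their backs; the gripper's body (75 mm by 177 mm) begins 78 mm behind the grasp point.
Start: joints at [-1.358, 0.245, 1.558, -0, 1.339, -0.174], TCP at [0.245, -0.602, 0.205] pointing down, gripper open.
Joint ranges: [-3.13, 3.13], [-1.02, 2.26], [0.13, 2.54], [-0.95, 4.09], [0.21, 2.88], [-2.74, 2.74]. Speed limits (rad/s): [2.57, 2.57, 3.14, 3.14, 3.14, 3.14].

INTERFACE

Orientations are given as a unit quaternion [x, y, z, w].
In Python, from bench import manip, optics, spotter gives the robot as it stands.
- The arm moves only by the shell command python3 -m inch 'ROWS' [FORCE]. ROWS is JSON, a list that holds one entry, the list of rows, each a list of 7 numbers: the turn, a rotation vector about the world's x, y, z in units of 2 rad (1.0 is 2 rad), then the shift along the world's x, y, z in units of 0.1 m (1.0 is 0.1 m), then the closure, from 0 (fully open) to 1 (shut). A call has 1 to 20 rows; each row is the pose to reach, as a shift and turn from the pose measured when the call began; what a row does not reach only later rows make up. A row lasts 1/10 s, in which the tool goes at most 50 mm and 8.59 degrees, less where a joint would pass 70% of its speed; a pose out of reach is approached as far as the arm can. A call with a number of a shift or a turn outside -1 to 1 is refused whole. A call with a gripper value outside its range is refused whole. The fingers move at their own pace and stop on an object; FORCE is the grip in N (left out, the last holds). Time passes only in rows, so rows that repeat a pose let the fingers close. It gives the time, the measured TCP pose, the force and the opening at its end, in the units of the state.
- manip.state(): the state, without advancing time (a new reading comes with each control period).
- optics.camera(name): name is "side" or "top" or "wrist"; returns a dict with "pixels" (480x640x3 uint8, blue, green, red), "range_z" (480x640 float32, m along the optical axis (not along the pixel's ray), 0 where there is no reading), "vertical_fov" (degrees; the focal length in pixels is half the picture's height over the tangent of half this angle, whatever the lens; pixels are square), "cx", "cy" (the principal point, pixels), "position" and "rotation" of the camera in the world. Camera axes: x right, y down, z forward; pixel columns grow to the right and rows downward; lengths in m; the calibration is good to about 2 mm. A picture is of the moment at which its call begins.
- manip.close_job(): hands the job in, once; it reports no verdict.
Trained networks look in a picture, given as the dict that the camera call returned (one of the last four; its "shot" number tells which), for a name from the list of things; names that differ only in an ending like _2 or _b are one class to them, and where a whole thing is asked for, a point or a joint stands for the part that bears it (a point fixed in the world has none). Each returns a list of dicts, best first, with "score" (0 to 1); they miss things now and then, are a little off and sometimes report something else, mostly with a low value. They report only what shows in the picture. A call takes as long as a camera call.
- spotter.look_for(name, picture): "uv" ([column, row] in pixels, amid what is visible of it).
- spotter.outline_of(name, picture): "pixels" (480x640 bool, what is visible of it) and "uv" ([column, row] in pixels, amid what is visible of it).
The state is a dict: "time_s": time; "joints": joint angles; "joint_vel": joint speeds; "tau": joint torques, N m; "tcp_pos": TCP position; "ee_rot": TCP orientation; "ft_force": force on the tool from outside, world axes, zero at the start; "moment": the same for the moment, N m; "width": finger opening in m.
Only numpy, scipy, OpenCV 4.12 (cv2) and the standard library are available. Lean on these libraries where they do the work, as an engineer would, in place of code of your own. Each camera call takes 0.05 s, during which the arm holds its last target. There are 200 camera calls.

TASK

Two small stage lanterns stand nose-up on the library table, and both irises must be set alike for tonight: on each lantern, push the upright paddle of the iris lever around its arc until the one long mark of the scale stands in the middle of the lever's window, and leave it there. Only push with the outside of the fingers, never pinch a paddle; do not turn the scale collars, and leave the lanterns and everything else standing where they are.

Things in the scene. Friction and masses are not known exactly. Their poses are not given: they have to be found in the camera images.
- lantern_a: a small black stage lantern standing nose-up in its steel floor yoke: 4 kg, loose on the table, foot plate 140 x 190 mm, barrel 112 mm across, 195 mm high to the top of its lever paddle. Origin under the centre of the foot plate, on the barrel's upright axis, about which the iris ring and the scale collar turn; z up
- iris_a (a joint): iris ring of that lantern, a steel ring 100 mm across, top at 169 mm, rad, 0 to 2.6 between its stops, growing counterclockwise seen from above; needs about 2 N at the paddle and stays where it is left, with no coasting. It carries the lever: a flat black fork of two bars (top 158 mm above the table, 18 mm wide over both) that leaves an open window 12 mm wide over the scale, and an upright paddle at its outer end
- window_a (a point): middle of the lever's window, on the lever's centre line, 68 mm from the lantern's axis, at the height of the scale's face (150 mm above the table)
- paddle_a (a point): centre of the lever's upright black paddle, 95 mm from the lantern's axis: 22 mm radially, 16 mm thick along the arc, 42 mm high, from 153 to 195 mm above the table; flat faces look along the arc either way
- mark_a (a point): the long mark on the scale collar (aluminium disc 164 mm across, top at 150 mm, stiff but able to turn if forced; black radial marks every 16 degrees, 2.5 mm wide): this mark alone is 28 mm long and nearly reaches the collar's edge, the others are 11 mm long. The point lies on the mark 68 mm from the lantern's axis at the scale's face, so that it meets the window point when set
- face_a_cw: the half of the paddle (8 mm of its 16 mm thickness) on its clockwise side; origin on the lantern's axis at table height
- face_a_ccw: the half of the paddle on its counterclockwise side; origin on the lantern's axis at table height
- lantern_b: a small black stage lantern standing nose-up in its steel floor yoke: 4 kg, loose on the table, foot plate 140 x 190 mm, barrel 112 mm across, 195 mm high to the top of its lever paddle. Origin under the centre of the foot plate, on the barrel's upright axis, about which the iris ring and the scale collar turn; z up
- iris_b (a joint): iris ring of that lantern, a steel ring 100 mm across, top at 169 mm, rad, 0 to 2.6 between its stops, growing counterclockwise seen from above; needs about 2 N at the paddle and stays where it is left, with no coasting. It carries the lever: a flat black fork of two bars (top 158 mm above the table, 18 mm wide over both) that leaves an open window 12 mm wide over the scale, and an upright paddle at its outer end
- window_b (a point): middle of the lever's window, on the lever's centre line, 68 mm from the lantern's axis, at the height of the scale's face (150 mm above the table)
- paddle_b (a point): centre of the lever's upright black paddle, 95 mm from the lantern's axis: 22 mm radially, 16 mm thick along the arc, 42 mm high, from 153 to 195 mm above the table; flat faces look along the arc either way
- mark_b (a point): the long mark on the scale collar (aluminium disc 164 mm across, top at 150 mm, stiff but able to turn if forced; black radial marks every 16 degrees, 2.5 mm wide): this mark alone is 28 mm long and nearly reaches the collar's edge, the others are 11 mm long. The point lies on the mark 68 mm from the lantern's axis at the scale's face, so that it meets the window point when set
- face_b_cw: the half of the paddle (8 mm of its 16 mm thickness) on its clockwise side; origin on the lantern's axis at table height
- face_b_ccw: the half of the paddle on its counterclockwise side; origin on the lantern's axis at table height
- mug: white mug, 76 mm across, 90 mm high; bystander, origin at its underside (tools: in the tool); to be left alone
- tape: grey roll of tape lying flat, 90 mm across, 24 mm high; bystander, origin at its underside (tools: in the tool); to be left alone
- weight: brass paperweight, 60 mm across, 40 mm high; bystander, origin at its underside (tools: in the tool); to be left alone
- screwdriver: screwdriver lying on the table; bystander, origin at its underside (tools: in the tool); to be left alone
- wrench: wrench lying on the table; bystander, origin at its underside (tools: in the tool); to be left alone
- script: thin red book lying flat, 180 x 120 x 18 mm; bystander, origin at its underside (tools: in the tool); to be left alone
- jar: amber jar with a black cap, 60 mm across, 80 mm high; bystander, origin at its underside (tools: in the tool); to be left alone

How it is judged:
By the outcome, as a careful person would: the job done as asked, in the order asked, and still so for the second after the job is handed in, with the robot touching nothing.
It also fails if it takes over 64 s, if anything falls off the work surface, if the arm or the gripper's body presses on something with over 40 N, if the wrist force passes 120 N, or if a joint passes its speed limit or range.

## Working session

There is one attempt and no reset: what is moved stays moved. The work goes in short steps, Python scripts to look and compute and a shell command to move; the robot and the scene stay as the last step left them, time stands still between calls to the robot, and variables do not carry over. Pictures are saved under pics/ and viewed, about 8 in all and at most 12, crops included, and the job is handed in when it is done.

```bash
mkdir -p pics
cat > h.py <<'E'
import numpy as np, cv2
from bench import manip, optics, spotter
def cal(c):
    f=240/np.tan(np.radians(c["vertical_fov"])/2); R=np.array(c["rotation"]); 
    if R.shape!=(3,3):
        from scipy.spatial.transform import Rotation; R=Rotation.from_quat(R).as_matrix()
    return f,R,np.array(c["position"])
def ray(c,uv,z):
    "pixel -> world point on plane z"
    f,R,p=cal(c); d=R@np.array([(uv[0]-c["cx"])/f,(uv[1]-c["cy"])/f,1]); return p+d*(z-p[2])/d[2]
def proj(c,P):
    f,R,p=cal(c); q=R.T@(np.array(P)-p); return q[0]/q[2]*f+c["cx"], q[1]/q[2]*f+c["cy"]
def rect(c,cen,half,z,n):
    "orthographic view of plane z: image col -> -y.. (col right = world -y, row down = -x)"
    s=2*half/n; g=np.arange(n)*s
    m=np.zeros((n,n,2),np.float32); f,R,p=cal(c)
    X=cen[0]+half-g[:,None]+0*g[None]; Y=cen[1]+half-g[None]+0*g[:,None]
    q=np.stack([X,Y,0*X+z],-1)-p; q=q@R
    return cv2.remap(c["pixels"],(q[...,0]/q[...,2]*f+c["cx"]).astype(np.float32),(q[...,1]/q[...,2]*f+c["cy"]).astype(np.float32),cv2.INTER_CUBIC)
E
python3 - <<'E'
from h import *
print(manip.state(), manip.pinch_z)
for n in ["top","side","wrist"]:
    c=optics.camera(n); cv2.imwrite(f"pics/{n}0.png",c["pixels"]); f,R,p=cal(c); print(n,f,p,R.round(3).tolist(),c["cx"],c["cy"])
    for k in ["lantern_a","paddle_a","mark_a","window_a"]:
        for d in spotter.look_for(k,c): print(k,np.round(d["uv"]),round(d["score"],2),ray(c,d["uv"],{"l":.16,"p":.195,"m":.15,"w":.15}[k[0]]).round(3))
E
```

```text
{'time_s': 0.0, 'joints': array([-1.35809903e+00,  2.45792522e-01,  1.55896773e+00, -2.88404592e-05,
        1.33871048e+00, -1.74137940e-01]), 'joint_vel': array([-0.00169945, -0.00010654,  0.00162592,  0.00096488,  0.00078353,
       -0.00022269]), 'tau': array([ 1.96564775e-03, -4.15842569e+01, -3.14606988e+01,  6.86482829e-02,
        3.33081046e-02, -1.51156369e-04]), 'tcp_pos': array([ 0.2450679 , -0.60139682,  0.20438403]), 'ee_rot': array([ 9.81351981e-01,  1.92217082e-01, -3.21311236e-05, -9.38594027e-04]), 'ft_force': array([-0.07649919, -0.47443143, -0.29770632]), 'moment': array([-0.00955901,  0.00061165,  0.00841675]), 'width': 0.09399036875944411} 0.0188
top 468.8699807754525 [0.44528635 0.0378758  1.15960613] [[0.027, -0.996, 0.084], [-1.0, -0.026, 0.004], [-0.002, -0.084, -0.996]] 325.99715135771646 239.02745820089768
lantern_a [242. 226.] 0.66 [0.554 0.223 0.16 ]
lantern_a [445. 245.] 0.57 [ 0.524 -0.213  0.16 ]
paddle_a [454. 243.] 0.77 [ 0.525 -0.223  0.195]
paddle_a [240. 225.] 0.71 [0.55  0.221 0.195]
mark_a [436. 254.] 0.83 [ 0.504 -0.195  0.15 ]
mark_a [252. 23
[... 240 characters left out ...]
2, -0.741, -0.672]] 322.795830139582 233.87823143973216
lantern_a [405. 201.] 0.96 [ 0.468 -0.138  0.16 ]
lantern_a [254. 282.] 0.75 [0.496 0.276 0.16 ]
paddle_a [411. 171.] 0.67 [ 0.509 -0.2    0.195]
paddle_a [249. 254.] 0.61 [0.534 0.256 0.195]
mark_a [401. 184.] 0.8 [ 0.526 -0.19   0.15 ]
mark_a [261. 274.] 0.7 [0.512 0.248 0.15 ]
mark_a [252. 256.] 0.37 [0.564 0.233 0.15 ]
window_a [253. 255.] 0.86 [0.565 0.23  0.15 ]
window_a [407. 170.] 0.81 [ 0.556 -0.25   0.15 ]
window_a [403. 200.] 0.54 [ 0.482 -0.147  0.15 ]
wrist 363.7078727055841 [ 0.32366638 -0.56997696  0.3846075 ] [[0.378, -0.886, -0.268], [-0.926, -0.362, -0.108], [-0.001, 0.289, -0.957]] 322.04163240336607 236.0481328133641
```

View pics/top0.png

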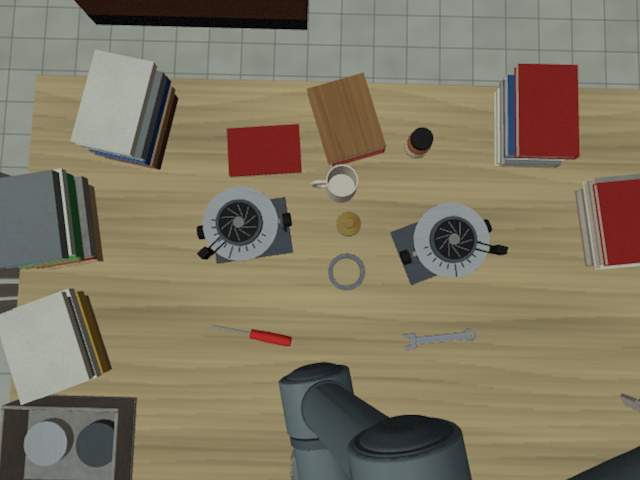

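Run:
```python
from h import *
c=optics.camera("top")
a=[rect(c,(.54,.215),.12,.15,390),rect(c,(.515,-.22),.12,.15,390)]
cv2.imwrite("pics/r0.png",np.hstack(a))
```

```text
(no output)
```

View pics/r0.png

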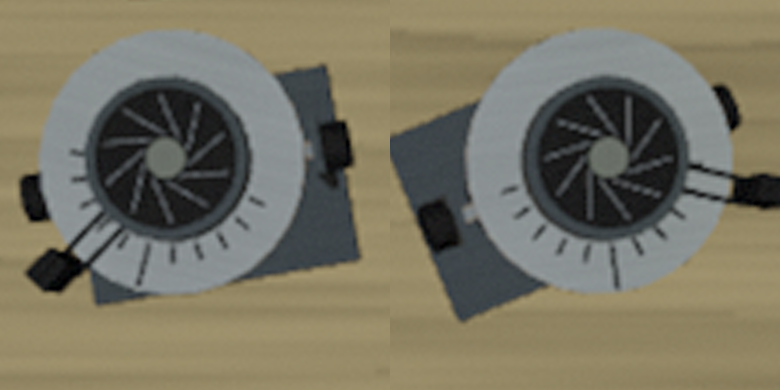

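Top view: the left lantern (disc centre about px 242,226) has its lever pointing lower left, with the long mark about 35° CCW of it. On the right lantern (about 452,241) the lever points right and the long mark is about 80° CW of it. So I push the left CCW and the right CW. Next I fit the centres and angles.

```bash
cat >> h.py <<'E'
def fit(c,cen,S=0.0004,half=.11):
    "collar centre, long-mark angle, lever angle (world rad)"
    n=int(2*half/S); im=rect(c,cen,half,.15,n); hsv=cv2.cvtColor(im,cv2.COLOR_BGR2HSV); g=cv2.cvtColor(im,cv2.COLOR_BGR2GRAY)
    m=((hsv[...,1]<50)&(g>g[hsv[...,1]<50].mean())).astype(np.uint8)
    m=cv2.morphologyEx(m,cv2.MORPH_OPEN,np.ones((5,5)))
    e=[]
    k=max(cv2.findContours(m,cv2.RETR_EXTERNAL,cv2.CHAIN_APPROX_NONE)[0],key=cv2.contourArea)[:,0].astype(float)
    from scipy.optimize import least_squares
    def fun(p): return np.hypot(k[:,0]-p[0],k[:,1]-p[1])*S-.082
    r=least_squares(fun,[n/2,n/2],loss="soft_l1",f_scale=.0005)
    u,v=r.x; C=np.array([cen[0]+half-v*S,cen[1]+half-u*S])
    return C,np.median(abs(fun(r.x))),im,g
def polar(c,C,r,z=.15):
    "gray along a circle of radius r about C at height z, 0.25deg steps"
    t=np.radians(np.arange(0,360,.25)); f,R,p=cal(c)
    q=np.stack([C[0]+r*np.cos(t),C[1]+r*np.sin(t),0*t+z],-1)-p; q=q@R
    g=cv2.cvtColor(c["pixels"],cv2.COLOR_BGR2GRAY)
    return cv2.remap(g,(q[:,0]/q[:,2]*f+c["cx"]).astype(np.float32),(q[:,1]/q[:,2]*f+c["cy"]).astype(np.float32),cv2.INTER_LINEAR).ravel().astype(float)
def dark(c,C,rs,z=.15,th=.75):
    p=np.mean([polar(c,C,r,z) for r in rs],0); b=p<th*np.median(p); out=[]
    i=np.flatnonzero(b); 
    for s in np.split(i,np.flatnonzero(np.diff(i)>1)+1):
        if len(s): w=np.median(p)-p[s]; out.append((round((s@w)/w.sum()/4,1),len(s)/4))
    return out
E
python3 - <<'E'
from h import *
c=optics.camera("top")
for nm,cen in (("L",(.54,.22)),("R",(.51,-.22))):
    C,e,im,g=fit(c,cen); print(nm,C.round(4),e)
    print(" long r73-77:",dark(c,C,[.073,.075,.077])); print(" r62-66:",dark(c,C,[.062,.064,.066]))
    print(" bars z158 r70-74:",dark(c,C,[.070,.072,.074,.076],.158)); print(" paddle top:",dark(c,C,[.09,.095,.1],.195,.5))
    # bystander: iris ring top centre check
E
```

```text
L [0.5607 0.229 ] 0.0008160385635148232
 long r73-77: [(np.float64(129.2), 3.5), (np.float64(140.7), 3.75), (np.float64(164.4), 2.5)]
 r62-66: [(np.float64(128.1), 4.0), (np.float64(141.5), 3.75), (np.float64(164.3), 2.75)]
 bars z158 r70-74: [(np.float64(130.4), 3.5), (np.float64(142.1), 4.0), (np.float64(165.7), 2.25)]
 paddle top: [(np.float64(138.8), 13.5), (np.float64(227.8), 1.25), (np.float64(229.6), 0.5), (np.float64(231.7), 0.75), (np.float64(238.1), 0.5), (np.float64(243.2), 1.25), (np.float64(246.2), 1.25), (np.float64(249.9), 3.0), (np.float64(254.0), 2.75), (np.float64(271.9), 26.75), (np.float64(288.1), 4.0), (np.float64(291.0), 1.25)]
R [ 0.5363 -0.2281] 0.0006905815724085884
 long r73-77: [(np.float64(188.5), 2.75), (np.float64(252.4), 3.5), (np.float64(263.9), 3.5)]
 r62-66: [(np.float64(188.5), 3.25), (np.float64(251.5), 4.25), (np.float64(265.6), 5.0)]
 bars z158 r70-74: [(np.float64(186.9), 2.5), (np.float64(251.4), 3.5), (np.float64(263.2), 3.5)]
 paddle top: [(np.float64(256.0), 11.5)]
```

```bash
python3 -m inch '[[[0,0,0.08,0.3,0.3,0.2,1],[0,0,0.16,0.6,0.6,0.3,1],[0,0,0.16,1,0.9,0.3,1],[0,0,0.16,1,0.9,0.3,1]]]' 20; python3 -m inch '[[[0,0,0.08,0.5,0.5,0,1],[0,0,0.16,1,0.9,0,1],[0,0,0.16,1,0.9,0,1],[0,0,0.16,1,0.9,0,1]]]'; python3 -m inch '[[[0,0,0.08,0.5,0.5,0,1],[0,0,0.16,1,0.95,0,1],[0,0,0.16,1.0,0.95,0,1],[0,0,0.16,1.0,0.95,0,1]]]'
python3 - <<'E'
from h import *
c=optics.camera("wrist"); cv2.imwrite("pics/w1.png",c["pixels"]); s=manip.state(); print(s["tcp_pos"],s["ee_rot"],s["joints"],s["width"])
C,e,im,g=fit(c,(.5363,-.2281)); print(C,e,cal(c)[2])
E
```

```text
time_s: 1.25
tcp_pos: [0.349, -0.509, 0.2363]
ee_rot: [0.937, 0.349, 0.001, 0.0]
ft_force: [-0.3, 0.7, -0.3]
width: 0.0656
time_s: 1.65
tcp_pos: [0.4514, -0.4164, 0.2362]
ee_rot: [0.868, 0.496, 0.001, 0.0]
ft_force: [-1.0, -0.6, 0.2]
width: 0.0332
time_s: 2.05
tcp_pos: [0.5534, -0.3193, 0.236]
ee_rot: [0.777, 0.63, 0.001, -0.0]
ft_force: [-0.6, -0.1, -0.8]
width: 0.0019
[ 0.55195818 -0.32096218  0.23592266] [ 7.77628761e-01  6.28723137e-01  8.40116156e-04 -1.47787776e-04] [-0.70474322  0.19508792  1.5601238   0.00173534  1.38636071 -0.49408596] 0.0003438177895312025
[ 0.53801265 -0.22827038] 0.006982084292743218 [ 0.57068867 -0.2368179   0.41537917]
```

View pics/w1.png

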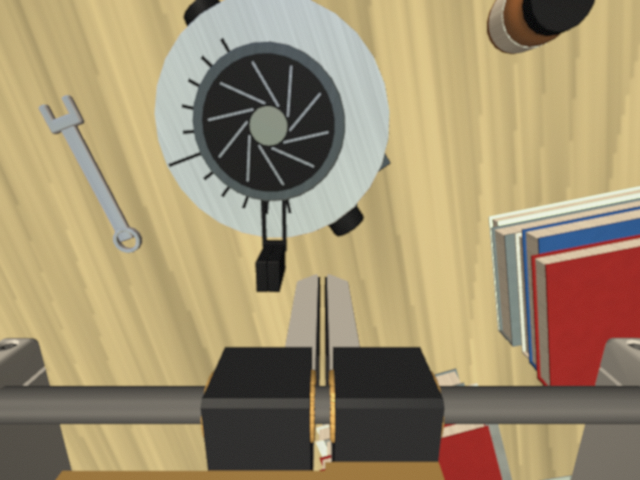

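Wrist view: the lever and paddle (about 270,268) sit to the left of the shut fingers (320,285), and the long mark is at about (185,159). I'll refine the centre with radial edges.

```bash
cat >> h.py <<'E'
def centre(c,C,it=4):
    C=np.array(C,float); t=np.radians(np.arange(0,360,.25)); f,R,p0=cal(c); rs=np.arange(.074,.092,.0004)
    for _ in range(it):
        P=np.array([polar(c,C,r) for r in rs]); d=P[:-3]-P[3:]
        i=d.argmax(0); rr=rs[i]+.0006; pr=[proj(c,(C[0]+.082*np.cos(a),C[1]+.082*np.sin(a),.15)) for a in t]
        ok=(d.max(0)>25)&np.array([8<u<632 and 8<v<472 for u,v in pr])
        from scipy.optimize import least_squares
        F=lambda q: rr[ok]-.082-q[0]*np.cos(t[ok])-q[1]*np.sin(t[ok])
        s=least_squares(F,[0,0],loss="soft_l1",f_scale=.0004); C+=s.x
    return C,np.median(abs(F(s.x))),ok.sum()
def report(n,c,C):
    C,e,k=centre(c,C); s=manip.state(); q=s["ee_rot"]
    print(n,"C",C.round(4),"res",e.round(5),k)
    print("  mark z150:",dark(c,C,[.073,.075,.077]),"\n  r66-70:",dark(c,C,[.066,.068,.07]))
    print("  bars z158:",dark(c,C,[.066,.068,.07],.158)); 
    d=s["tcp_pos"][:2]-C; print("  tcp",s["tcp_pos"].round(4),"polar r %.4f ang %.1f"%(np.hypot(*d),np.degrees(np.arctan2(d[1],d[0]))%360),"yaw %.1f"%np.degrees(2*np.arctan2(q[1],q[0])),"F",s["ft_force"].round(1))
    return C
E
python3 - <<'E'
from h import *
c=optics.camera("wrist"); report("R",c,(.537,-.228))
c=optics.camera("top"); report("Rtop",c,(.537,-.228)); report("Ltop",c,(.5607,.229))
E
```

```text
R C [ 0.536 -0.229] res 0.00057 224
  mark z150: [(np.float64(78.0), 20.25), (np.float64(187.5), 2.25), (np.float64(251.6), 3.5), (np.float64(263.4), 3.0)] 
  r66-70: [(np.float64(187.5), 2.25), (np.float64(251.1), 3.5), (np.float64(263.9), 3.5)]
  bars z158: [(np.float64(187.8), 2.25), (np.float64(252.1), 3.5), (np.float64(264.7), 3.25)]
  tcp [ 0.5511 -0.322   0.236 ] polar r 0.0942 ang 279.2 yaw 77.8 F [ 0.1 -0.  -1.6]
Rtop C [ 0.536  -0.2288] res 0.00059 336
  mark z150: [(np.float64(188.1), 2.5), (np.float64(252.5), 3.25), (np.float64(264.1), 3.25)] 
  r66-70: [(np.float64(188.3), 2.75), (np.float64(252.0), 3.75), (np.float64(264.8), 3.75)]
  bars z158: [(np.float64(186.5), 2.75), (np.float64(251.1), 3.5), (np.float64(263.7), 3.75)]
  tcp [ 0.5506 -0.3226  0.236 ] polar r 0.0950 ang 278.8 yaw 77.7 F [-0.3 -0.2 -0.1]
Ltop C [0.5606 0.2296] res 0.00023 536
  mark z150: [(np.float64(129.4), 3.5), (np.float64(141.0), 3.75), (np.float64(164.8), 2.25)] 
  r66-70: [(np.float64(128.7), 3.75), (np.float64(141.5), 3.75), (np.float64(164.7), 2.75)]
  bars z158: [(np.float64(130.3), 3.75), (np.float64(143.0), 3.75), (np.float64(166.2), 2.75)]
  tcp [ 0.5506 -0.3226  0.236 ] polar r 0.5523 ang 269.0 yaw 77.7 F [-0.3 -0.2 -0.1]
```

```bash
python3 -m inch '[[[0,0,0,0,0,-0.3,1],[0,0,0,0,0,-0.71,1],[0,0,0,0,0,-0.71,1],[0,0,0,0,0,-0.71,1]]]'
cat > arc.py <<'E'
import sys
from h import *
# args: Cx Cy sign(side of finger: +1 ccw,-1 cw) yawoff d start stop step
Cx,Cy,sg,yo,d,a,b,st=map(float,sys.argv[1:]); s=manip.state(); q=s["ee_rot"]; y=2*np.arctan2(q[1],q[0])
print(s["tcp_pos"].round(4),s["ft_force"].round(1))
for th in np.arange(a,b+np.sign(st)*1e-6,st):
    t=np.radians(th); p=np.array([Cx,Cy])+.095*np.array([np.cos(t),np.sin(t)])+sg*d*np.array([-np.sin(t),np.cos(t)])
    dy=(t+np.radians(yo)-y+np.pi)%(2*np.pi)-np.pi; k=(p-s["tcp_pos"][:2])*10
    print(th,"turn %.3f  x %.3f y %.3f"%(dy/2,*k))
E
python3 arc.py .536 -.229 1 180 .0205 258 194 -4
```

```text
time_s: 2.6
tcp_pos: [0.5495, -0.3237, 0.165]
ee_rot: [0.779, 0.627, 0.001, -0.001]
ft_force: [0.2, 0.0, 0.8]
width: 0.0007
[ 0.5495 -0.3237  0.165 ] [0.2 0.  0.8]
258.0 turn 0.004  x -0.132 y -0.025
254.0 turn -0.031  x -0.200 y -0.023
250.0 turn -0.066  x -0.267 y -0.016
246.0 turn -0.101  x -0.334 y -0.004
242.0 turn -0.136  x -0.400 y 0.012
238.0 turn -0.171  x -0.464 y 0.032
234.0 turn -0.206  x -0.527 y 0.058
230.0 turn -0.241  x -0.588 y 0.087
226.0 turn -0.276  x -0.647 y 0.121
222.0 turn -0.311  x -0.704 y 0.159
218.0 turn -0.346  x -0.757 y 0.200
214.0 turn -0.380  x -0.808 y 0.246
210.0 turn -0.415  x -0.855 y 0.294
206.0 turn -0.450  x -0.899 y 0.346
202.0 turn -0.485  x -0.939 y 0.401
198.0 turn -0.520  x -0.975 y 0.458
194.0 turn -0.555  x -1.007 y 0.518
```

```bash
python3 -m inch '[[[0,0,0,-0.13,-0.02,0,1],[0,0,-0.03,-0.2,-0.02,0,1],[0,0,-0.066,-0.267,-0.015,0,1],[0,0,-0.1,-0.334,-0.004,0,1],[0,0,-0.136,-0.4,0.012,0,1],[0,0,-0.17,-0.464,0.032,0,1],[0,0,-0.206,-0.527,0.058,0,1],[0,0,-0.24,-0.588,0.087,0,1],[0,0,-0.276,-0.647,0.121,0,1],[0,0,-0.31,-0.704,0.16,0,1],[0,0,-0.346,-0.757,0.2,0,1],[0,0,-0.38,-0.808,0.246,0,1],[0,0,-0.415,-0.855,0.294,0,1],[0,0,-0.45,-0.9,0.346,0,1],[0,0,-0.485,-0.94,0.4,0,1],[0,0,-0.52,-0.975,0.458,0,1],[0,0,-0.52,-0.975,0.458,0,1],[0,0,-0.52,-0.975,0.458,0,1]]]'
python3 - <<'E'
from h import *
c=optics.camera("wrist"); cv2.imwrite("pics/w2.png",c["pixels"]); report("R",c,(.536,-.229))
c=optics.camera("top"); report("Rt",c,(.536,-.229))
E
```

```text
time_s: 4.4
tcp_pos: [0.4522, -0.2787, 0.1667]
ee_rot: [0.988, 0.157, 0.002, 0.001]
ft_force: [0.3, -1.0, 0.7]
width: 0.0001
R C [ 0.5357 -0.2288] res 0.00022 226
  mark z150: [(np.float64(34.5), 70.5), (np.float64(187.6), 2.0), (np.float64(192.1), 3.0), (np.float64(204.0), 2.75), (np.float64(343.4), 34.0)] 
  r66-70: [(np.float64(32.0), 65.75), (np.float64(187.7), 2.25), (np.float64(191.4), 3.5), (np.float64(204.5), 3.25), (np.float64(345.9), 29.5)]
  bars z158: [(np.float64(33.4), 68.5), (np.float64(188.5), 2.25), (np.float64(192.5), 3.25), (np.float64(205.1), 3.0), (np.float64(344.6), 32.0)]
  tcp [ 0.4522 -0.2786  0.1663] polar r 0.0972 ang 210.8 yaw 18.1 F [0.3 0.1 0.2]
Rt C [ 0.5369 -0.2284] res 0.0006 472
  mark z150: [(np.float64(190.2), 20.5), (np.float64(205.7), 3.75)] 
  r66-70: [(np.float64(188.5), 2.75), (np.float64(193.6), 4.5), (np.float64(206.3), 4.25)]
  bars z158: [(np.float64(186.6), 3.0), (np.float64(191.8), 4.25), (np.float64(204.4), 4.0)]
  tcp [ 0.4522 -0.2786  0.1659] polar r 0.0985 ang 210.6 yaw 18.0 F [ 0.1 -0.5  0.1]
```

View pics/w2.png

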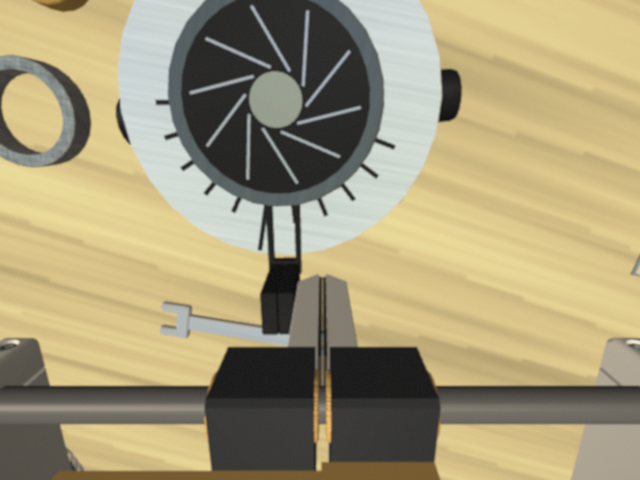

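The lever is about 11° short of the long mark (mark at px 262,235, bars at 270 and 298) and the finger is flush with it. I'll close most of the rest.

```bash
python3 arc.py .536 -.229 1 180 .0205 198 187 -1 | awk 'NR<3||NR>8'
```

```text
[ 0.4522 -0.2786  0.1659] [ 0.1 -0.5  0.1]
198.0 turn -0.000  x -0.002 y 0.007
191.0 turn -0.061  x -0.055 y 0.113
190.0 turn -0.070  x -0.062 y 0.129
189.0 turn -0.079  x -0.068 y 0.144
188.0 turn -0.088  x -0.074 y 0.160
187.0 turn -0.096  x -0.080 y 0.176
```

```bash
python3 -m inch '[[[0,0,-0.015,-0.015,0.03,0,1],[0,0,-0.03,-0.03,0.06,0,1],[0,0,-0.045,-0.04,0.085,0,1],[0,0,-0.06,-0.055,0.113,0,1],[0,0,-0.07,-0.062,0.129,0,1],[0,0,-0.07,-0.062,0.129,0,1],[0,0,-0.07,-0.062,0.129,0,1]]]'
python3 - <<'E'
from h import *
c=optics.camera("wrist"); C=report("R",c,(.536,-.229))
a=rect(c,C+.068*np.array([-1,-.14]),.03,.15,480)
c=optics.camera("top"); C=report("Rt",c,(.536,-.229)); b=rect(c,C+.068*np.array([-1,-.14]),.03,.15,300)
cv2.imwrite("pics/w3.png",a)
E
```

```text
time_s: 5.2
tcp_pos: [0.4462, -0.2659, 0.1662]
ee_rot: [0.996, 0.088, 0.002, 0.001]
ft_force: [1.2, -1.8, 0.2]
width: 0.0004
R C [ 0.5356 -0.2288] res 0.00033 226
  mark z150: [(np.float64(30.4), 62.25), (np.float64(183.8), 3.25), (np.float64(187.6), 2.0), (np.float64(195.7), 2.75), (np.float64(339.5), 41.75)] 
  r66-70: [(np.float64(28.0), 57.75), (np.float64(183.2), 3.5), (np.float64(187.6), 2.5), (np.float64(196.2), 3.0), (np.float64(342.0), 37.25)]
  bars z158: [(np.float64(29.3), 60.25), (np.float64(184.2), 3.25), (np.float64(188.4), 2.5), (np.float64(196.7), 2.75), (np.float64(340.7), 39.75)]
  tcp [ 0.4462 -0.2659  0.1662] polar r 0.0968 ang 202.5 yaw 10.1 F [-0.1 -1.3  0.8]
Rt C [ 0.5304 -0.2324] res 0.00223 487
  mark z150: [(np.float64(192.0), 64.5)] 
  r66-70: [(np.float64(182.3), 45.0), (np.float64(219.6), 2.5)]
  bars z158: [(np.float64(181.9), 46.75), (np.float64(218.8), 5.5)]
  tcp [ 0.4462 -0.2659  0.1661] polar r 0.0907 ang 201.7 yaw 10.0 F [ 0.9 -1.   1.3]
```

View pics/w3.png

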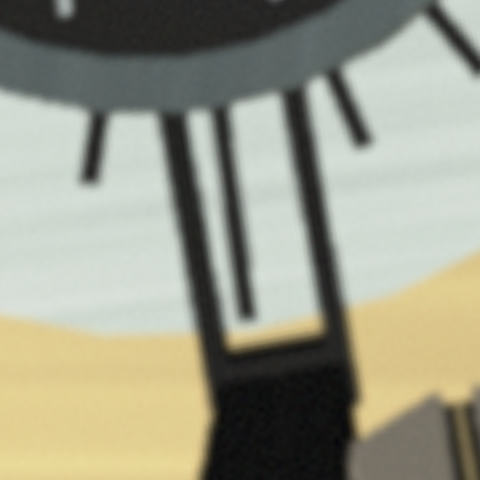

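The long mark sits about 3° off the window middle, at about (235,215) in the crop between bars at 190 and 315.

```bash
python3 -m inch '[[[0,0,-0.012,-0.009,0.022,0,1],[0,0,-0.025,-0.017,0.045,0,1],[0,0,-0.025,-0.017,0.045,0,1],[0,0,-0.025,-0.017,0.045,0,1]]]'
python3 - <<'E'
from h import *
c=optics.camera("wrist"); C=report("R",c,(.536,-.229))
E
```

```text
time_s: 5.7
tcp_pos: [0.4444, -0.261, 0.166]
ee_rot: [0.998, 0.063, 0.001, 0.0]
ft_force: [0.0, -1.0, 0.5]
width: 0.0
R C [ 0.5357 -0.2288] res 0.00022 224
  mark z150: [(np.float64(29.1), 59.5), (np.float64(180.8), 3.25), (np.float64(187.7), 2.25), (np.float64(192.5), 2.75), (np.float64(338.0), 45.0)] 
  r66-70: [(np.float64(26.6), 55.0), (np.float64(180.1), 3.25), (np.float64(187.7), 2.25), (np.float64(193.1), 3.0), (np.float64(340.5), 40.25)]
  bars z158: [(np.float64(28.0), 57.5), (np.float64(181.0), 3.25), (np.float64(188.4), 2.0), (np.float64(193.6), 3.0), (np.float64(339.1), 42.75)]
  tcp [ 0.4444 -0.261   0.166 ] polar r 0.0968 ang 199.5 yaw 7.2 F [-0.4 -0.6 -1. ]
```

```bash
python3 -m inch '[[[0,0,0,0.02,-0.2,0,1],[0,0,0,0.02,-0.25,0.2,1],[0,0,0,0.02,-0.25,0.7,1],[0,0,0,0.02,0.05,0.9,1],[0,0,0,0.02,0.2,0.9,1],[0,0,0,0.02,0.2,0.9,1],[0,0,0,0.02,0.2,0.9,1]]]'
python3 - <<'E'
from h import *
c=optics.camera("wrist"); C=report("R",c,(.536,-.229)); cv2.imwrite("pics/w4.png",rect(c,C+.068*np.array([-1,-.14]),.03,.15,400)); print(cal(c)[2])
E
```

```text
time_s: 6.45
tcp_pos: [0.4457, -0.2409, 0.2539]
ee_rot: [0.998, 0.063, 0.0, -0.001]
ft_force: [-0.4, -0.2, -0.6]
width: 0.0006
R C [ 0.536  -0.2287] res 0.00045 247
  mark z150: [(np.float64(7.8), 16.0), (np.float64(181.2), 2.75), (np.float64(187.6), 2.0), (np.float64(192.9), 2.5), (np.float64(359.2), 1.5)] 
  r66-70: [(np.float64(180.6), 3.0), (np.float64(187.7), 2.25), (np.float64(193.5), 2.75)]
  bars z158: [(np.float64(180.8), 2.75), (np.float64(187.7), 2.25), (np.float64(193.4), 2.5)]
  tcp [ 0.4457 -0.2411  0.2538] polar r 0.0912 ang 187.8 yaw 7.2 F [ 0.7  0.3 -0.4]
[ 0.52970027 -0.23043003  0.43309446]
```

View pics/w4.png

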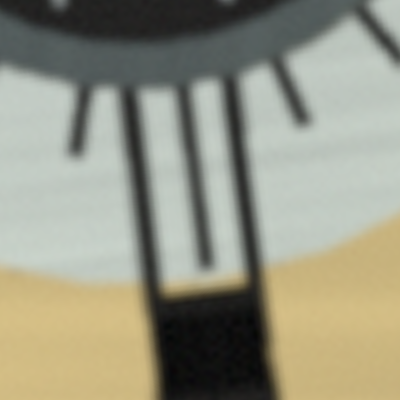

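The first lantern reads lever 187.1°, mark 187.7°, so it overshot by about 0.6 mm. There is plenty of time, so I'll nudge it back from the other side.

```bash
python3 -m inch '[[[0,0,0,-0.07,0.3,0,1],[0,0,0,-0.07,0.32,-0.2,1],[0,0,0,-0.07,0.32,-0.6,1],[0,0,0,-0.07,0.32,-0.88,1],[0,0,0,-0.07,0.32,-0.88,1],[0,0,0,-0.07,0.32,-0.88,1]]]'
python3 arc.py .536 -.2288 -1 180 .0205 186.5 188.5 .5
```

```text
time_s: 7.1
tcp_pos: [0.4383, -0.2094, 0.1653]
ee_rot: [0.998, 0.062, -0.001, -0.001]
ft_force: [0.6, 0.4, 1.2]
width: 0.0002
[ 0.4383 -0.2094  0.1653] [0.6 0.4 1.2]
186.5 turn -0.006  x 0.010 y -0.098
187.0 turn -0.001  x 0.009 y -0.107
187.5 turn 0.003  x 0.008 y -0.115
188.0 turn 0.007  x 0.008 y -0.124
188.5 turn 0.012  x 0.007 y -0.132
```

```bash
python3 -m inch '[[[0,0,0,0.01,-0.05,0,1],[0,0,0,0.01,-0.09,0,1],[0,0,0,0.009,-0.107,0,1],[0,0,0,0.009,-0.112,0,1],[0,0,0,0.009,-0.112,0,1],[0,0,0,0.009,-0.112,0,1]]]'
python3 - <<'E'
from h import *
c=optics.camera("wrist"); C=report("R",c,(.536,-.2288))
E
```

```text
time_s: 7.7
tcp_pos: [0.4391, -0.2206, 0.1653]
ee_rot: [0.998, 0.062, -0.001, -0.001]
ft_force: [0.3, -0.6, -0.4]
width: 0.0
R C [ 0.5356 -0.2289] res 0.00058 210
  mark z150: [(np.float64(29.3), 60.0), (np.float64(182.0), 2.75), (np.float64(187.7), 2.0), (np.float64(193.9), 3.0), (np.float64(337.7), 45.5)] 
  r66-70: [(np.float64(26.9), 55.5), (np.float64(181.5), 3.25), (np.float64(187.7), 2.25), (np.float64(194.5), 3.25), (np.float64(340.1), 41.0)]
  bars z158: [(np.float64(28.2), 58.0), (np.float64(181.1), 3.0), (np.float64(187.0), 2.25), (np.float64(193.5), 3.25), (np.float64(338.8), 43.5)]
  tcp [ 0.4392 -0.2205  0.1653] polar r 0.0968 ang 175.1 yaw 7.2 F [-1.   0.1  0.3]
```

```bash
python3 -m inch '[[[0,0,0.002,0,-0.004,0,1],[0,0,0.003,0,-0.007,0,1],[0,0,0.003,0,-0.007,0,1],[0,0,0.003,0,-0.007,0,1]]]'
python3 - <<'E'
from h import *
c=optics.camera("wrist"); C=report("R",c,(.536,-.2288))
E
```

```text
time_s: 8.15
tcp_pos: [0.4391, -0.2211, 0.1652]
ee_rot: [0.998, 0.065, -0.001, -0.002]
ft_force: [-0.1, 0.2, -0.1]
width: 0.0006
R C [ 0.5356 -0.2289] res 0.00058 210
  mark z150: [(np.float64(29.5), 60.25), (np.float64(182.0), 2.75), (np.float64(187.6), 2.0), (np.float64(193.9), 3.0), (np.float64(337.8), 45.25)] 
  r66-70: [(np.float64(27.1), 56.0), (np.float64(181.5), 2.75), (np.float64(187.7), 2.25), (np.float64(194.5), 3.25), (np.float64(340.2), 40.75)]
  bars z158: [(np.float64(28.4), 58.25), (np.float64(181.0), 2.75), (np.float64(187.0), 2.25), (np.float64(193.5), 3.25), (np.float64(338.9), 43.25)]
  tcp [ 0.4391 -0.2211  0.1652] polar r 0.0969 ang 175.4 yaw 7.5 F [-0.3  0.6  0.1]
```

```bash
cat > chk.py <<'E'
from h import *
import sys
c=optics.camera("wrist"); C,e,k=centre(c,[float(v) for v in sys.argv[1:3]])
print(C.round(4),"z150",dark(c,C,[.066,.068,.07]),"z158",dark(c,C,[.066,.068,.07],.158))
E
python3 -m inch '[[[0,0,0,0,-0.004,0,1],[0,0,0,0,-0.006,0,1],[0,0,0,0,-0.006,0,1]]]'; python3 chk.py .536 -.2288;  python3 -m inch '[[[0,0,0,0,-0.003,0,1],[0,0,0,0,-0.004,0,1],[0,0,0,0,-0.004,0,1]]]'; python3 chk.py .536 -.2288
```

```text
time_s: 8.5
tcp_pos: [0.4391, -0.2216, 0.1652]
ee_rot: [0.998, 0.065, -0.001, -0.002]
ft_force: [-0.3, 1.6, 0.1]
width: 0.0003
[ 0.5357 -0.2288] z150 [(np.float64(27.1), 56.0), (np.float64(181.8), 3.25), (np.float64(187.7), 2.25), (np.float64(194.8), 3.25), (np.float64(340.2), 40.75)] z158 [(np.float64(28.4), 58.5), (np.float64(181.4), 3.0), (np.float64(187.1), 2.0), (np.float64(193.9), 3.0), (np.float64(338.9), 43.25)]
time_s: 8.85
tcp_pos: [0.4391, -0.222, 0.1652]
ee_rot: [0.998, 0.065, -0.001, -0.002]
ft_force: [-1.1, 2.4, 0.6]
width: 0.0004
[ 0.5357 -0.2288] z150 [(np.float64(27.2), 56.0), (np.float64(182.0), 3.25), (np.float64(187.7), 2.25), (np.float64(195.1), 3.5), (np.float64(340.1), 41.0)] z158 [(np.float64(28.5), 58.5), (np.float64(181.6), 3.0), (np.float64(187.0), 2.25), (np.float64(194.2), 3.25), (np.float64(338.8), 43.5)]
```

Now the lever reads 187.9° and the mark 187.7°. I'll back off, rise, and travel to the left lantern.

```bash
python3 -m inch '[[[0,0,0,0,0.2,0,1],[0,0,0,0,0.3,0.3,1],[0,0,0,0,0.3,0.8,1],[0,0,0,0,0.3,0.9,1],[0,0,0,0,0.3,0.9,1],[0,0,0,0,0,0.9,1],[0,0,0,0,-0.2,0.9,1],[0,0,0,0,-0.2,0.9,1]]]'
python3 chk.py .536 -.2288
python3 -m inch '[[[0,0,0.06,0.1,0.4,0,1],[0,0,0.12,0.15,0.8,0,1],[0,0,0.18,0.15,1,0,1],[0,0,0.2,0.15,1,0,1]]]'
python3 -m inch '[[[0,0,0.06,0.1,0.4,0,1],[0,0,0.12,0.15,0.8,0,1],[0,0,0.18,0.15,1,0,1],[0,0,0.2,0.15,1,0,1]]]'
python3 -m inch '[[[0,0,0.06,0.1,0.4,0,1],[0,0,0.12,0.15,0.8,0,1],[0,0,0.18,0.15,1,0,1],[0,0,0.2,0.15,1,0,1]]]'
python3 -m inch '[[[0,0,0.06,0.1,0.4,0,1],[0,0,0.12,0.15,0.8,0,1],[0,0,0.18,0.15,1,0,1],[0,0,0.2,0.15,1,0,1]]]'
python3 -m inch '[[[0,0,0.06,0.1,0.4,0,1],[0,0,0.12,0.15,0.8,0,1],[0,0,0.18,0.15,1,0,1],[0,0,0.2,0.15,1,0,1]]]'
python3 arc.py .5606 .2296 -1 0 .0355 136 136.1 1
```

```text
time_s: 9.7
tcp_pos: [0.4381, -0.2433, 0.2529]
ee_rot: [0.998, 0.064, -0.002, -0.003]
ft_force: [-0.0, 0.1, -0.6]
width: 0.0006
[ 0.536  -0.2288] z150 [(np.float64(9.9), 23.0), (np.float64(181.5), 2.75), (np.float64(187.6), 2.5), (np.float64(194.5), 2.75), (np.float64(356.2), 8.25)] z158 [(np.float64(12.2), 29.0), (np.float64(181.8), 2.75), (np.float64(187.6), 2.5), (np.float64(194.4), 3.0), (np.float64(354.2), 14.25)]
time_s: 10.15
tcp_pos: [0.4526, -0.1388, 0.2516]
ee_rot: [0.964, 0.265, -0.003, -0.003]
ft_force: [0.6, 0.4, 0.4]
width: 0.0007
time_s: 10.55
tcp_pos: [0.4667, -0.0357, 0.2503]
ee_rot: [0.891, 0.454, -0.004, -0.004]
ft_force: [0.1, 0.1, -0.4]
width: 0.0009
time_s: 10.95
tcp_pos: [0.4804, 0.0674, 0.2489]
ee_rot: [0.78, 0.625, -0.006, -0.004]
ft_force: [0.2, -0.7, -0.1]
width: 0.0004
time_s: 11.35
tcp_pos: [0.4939, 0.1702, 0.2474]
ee_rot: [0.638, 0.77, -0.007, -0.004]
ft_force: [-0.5, -0.5, -0.6]
width: 0.0006
time_s: 11.75
tcp_pos: [0.5073, 0.2729, 0.2458]
ee_rot: [0.469, 0.883, -0.008, -0.003]
ft_force: [0.3, -0.1, 0.7]
width: 0.0003
[0.5073 0.2729 0.2458] [ 0.3 -0.1  0.7]
136.0 turn 0.104  x 0.096 y 0.482
```

```bash
python3 -m inch '[[[0,0,0.06,0.05,0.3,0,1],[0,0,0.1,0.1,0.48,0,1],[0,0,0.1,0.1,0.48,0,1],[0,0,0.1,0.1,0.48,0,1]]]'
python3 - <<'E'
from h import *
c=optics.camera("wrist"); C=report("L",c,(.5606,.2296)); cv2.imwrite("pics/w5.png",c["pixels"])
E
```

```text
time_s: 12.15
tcp_pos: [0.5163, 0.3209, 0.2447]
ee_rot: [0.379, 0.925, -0.009, -0.003]
ft_force: [-0.3, -0.7, 0.4]
width: 0.0004
L C [0.5606 0.2312] res 0.00058 282
  mark z150: [(np.float64(21.4), 43.5), (np.float64(139.3), 19.5), (np.float64(165.4), 2.0), (np.float64(293.0), 80.25), (np.float64(340.3), 5.5), (np.float64(353.7), 13.25)] 
  r66-70: [(np.float64(21.1), 43.0), (np.float64(107.1), 3.5), (np.float64(130.4), 2.5), (np.float64(141.8), 16.0), (np.float64(165.5), 1.75), (np.float64(291.3), 85.0), (np.float64(355.5), 9.5)]
  bars z158: [(np.float64(23.3), 47.25), (np.float64(107.9), 5.0), (np.float64(129.5), 2.25), (np.float64(140.3), 10.0), (np.float64(162.5), 1.75), (np.float64(291.7), 86.0), (np.float64(355.6), 9.25)]
  tcp [0.5166 0.3205 0.245 ] polar r 0.0996 ang 116.2 yaw 135.4 F [0.8 0.2 0.3]
```

View pics/w5.png

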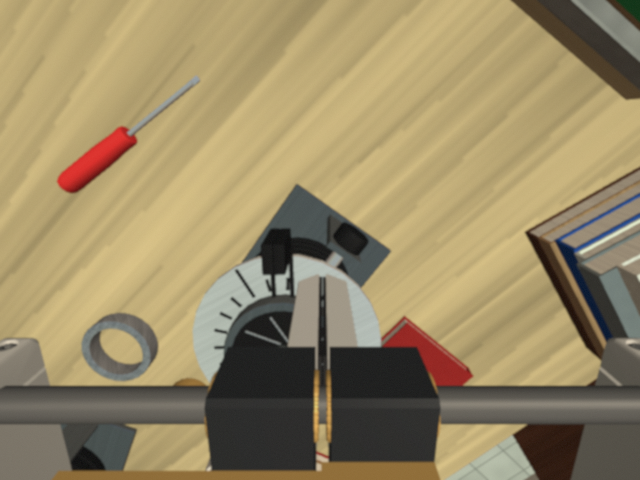

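Wrist view: the lever (window about 278,275) is left of the fingers and the long mark is at about (240,283). I descend on the CW side of the paddle.

```bash
python3 -m inch '[[[0,0,0,0,0,-0.3,1],[0,0,0,0,0,-0.79,1],[0,0,0,0,0,-0.79,1],[0,0,0,0,0,-0.79,1]]]'
python3 arc.py .5606 .2296 -1 0 .0201 136 165 3
```

```text
time_s: 12.6
tcp_pos: [0.5161, 0.3197, 0.1659]
ee_rot: [0.38, 0.925, -0.01, -0.003]
ft_force: [0.6, -0.1, 0.5]
width: 0.0007
[0.5161 0.3197 0.1659] [ 0.6 -0.1  0.5]
136.0 turn 0.006  x -0.098 y -0.097
139.0 turn 0.032  x -0.140 y -0.126
142.0 turn 0.058  x -0.180 y -0.158
145.0 turn 0.084  x -0.218 y -0.192
148.0 turn 0.110  x -0.254 y -0.227
151.0 turn 0.136  x -0.288 y -0.265
154.0 turn 0.163  x -0.320 y -0.304
157.0 turn 0.189  x -0.351 y -0.345
160.0 turn 0.215  x -0.379 y -0.388
163.0 turn 0.241  x -0.404 y -0.431
```

```bash
python3 -m inch '[[[0,0,0.006,-0.06,-0.06,0,1],[0,0,0.006,-0.1,-0.1,0,1],[0,0,0.03,-0.14,-0.126,0,1],[0,0,0.058,-0.18,-0.158,0,1],[0,0,0.084,-0.218,-0.192,0,1],[0,0,0.11,-0.254,-0.227,0,1],[0,0,0.136,-0.288,-0.265,0,1],[0,0,0.163,-0.32,-0.304,0,1],[0,0,0.189,-0.351,-0.345,0,1],[0,0,0.215,-0.379,-0.388,0,1],[0,0,0.215,-0.379,-0.388,0,1],[0,0,0.215,-0.379,-0.388,0,1]]]'
python3 arc.py .5606 .2296 -1 0 .0201 160 166 1
python3 - <<'E'
from h import *
w=optics.camera("wrist"); C=np.array([.5606,.2296])
report("L",w,C)
t=optics.camera("top"); report("Lt",t,C)
P=C+.075*np.array([-.96,.27])
cv2.imwrite("pics/w6.png",np.hstack([rect(w,P,.035,.15,390),rect(t,P,.035,.15,390)]))
E
```

```text
time_s: 13.8
tcp_pos: [0.4786, 0.281, 0.1672]
ee_rot: [0.174, 0.985, -0.01, -0.0]
ft_force: [0.3, 0.1, -0.0]
width: 0.0004
[0.4786 0.281  0.1672] [ 0.3  0.1 -0. ]
160.0 turn 0.001  x -0.004 y -0.000
161.0 turn 0.009  x -0.012 y -0.015
162.0 turn 0.018  x -0.021 y -0.029
163.0 turn 0.027  x -0.029 y -0.044
164.0 turn 0.036  x -0.037 y -0.059
165.0 turn 0.044  x -0.045 y -0.074
166.0 turn 0.053  x -0.053 y -0.089
L C [0.5612 0.2333] res 0.0006 298
  mark z150: [(np.float64(7.9), 17.25), (np.float64(77.2), 72.5), (np.float64(168.1), 14.25), (np.float64(238.1), 1.0), (np.float64(290.7), 6.75), (np.float64(333.3), 54.5)] 
  r66-70: [(np.float64(2.9), 7.5), (np.float64(47.7), 29.75), (np.float64(64.8), 3.25), (np.float64(66.8), 0.25), (np.float64(68.2), 2.25), (np.float64(70.2), 1.25), (np.float64(93.5), 41.75), (np.float64(169.4), 14.0), (np.float64(289.1), 18.5), (np.float64(338.5), 44.75)]
  bars z158: [(np.float64(10.5), 22.25), (np.float64(101.4), 34.75), (np.float64(168.6), 12.5), (np.float64(330.7), 59.25)]
  tcp [0.4785 0.281  0.1668] polar r 0.0955 ang 150.0 yaw 159.9 F [ 0.8  0.2 -0.7]
Lt C [0.5615 0.229 ] res 0.00073 559
  mark z150: [(np.float64(134.6), 7.75), (np.float64(168.1), 44.5)] 
  r66-70: [(np.float64(152.8), 4.25), (np.float64(168.0), 11.0)]
  bars z158: [(np.float64(154.3), 4.25), (np.float64(169.1), 10.25)]
  tcp [0.4784 0.281  0.1665] polar r 0.0981 ang 148.0 yaw 160.0 F [ 0.7 -0.  -0.4]
```

View pics/w6.png

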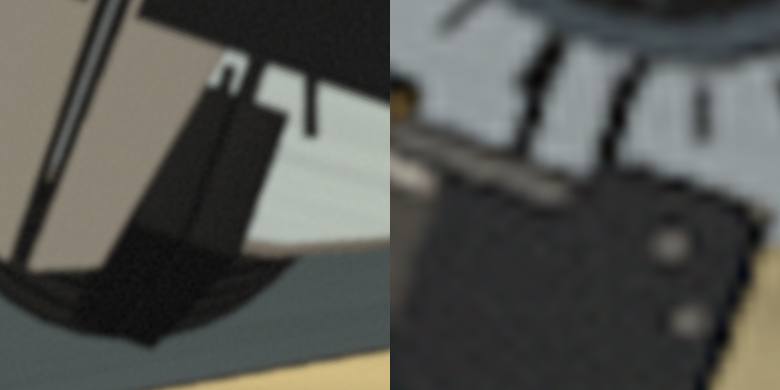

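The gripper hides the window here, but the top view shows the first bar at 154.3°, so the lever is at about 160.6°. I'll push a bit short of the mark, then back off and look.

```bash
python3 -m inch '[[[0,0,0.015,-0.018,-0.025,0,1],[0,0,0.03,-0.031,-0.048,0,1],[0,0,0.034,-0.035,-0.056,0,1],[0,0,0.034,-0.035,-0.056,0,1],[0,0,0.034,-0.035,-0.056,0,1]]]'
python3 - <<'E'
from h import *
print(manip.state()["tcp_pos"])
E
python3 -m inch '[[[0,0,0,0.06,0.2,0,1],[0,0,0,0.1,0.35,0.2,1],[0,0,0,0.1,0.5,0.6,1],[0,0,0,0.1,0.9,0.9,1],[0,0,0,0.1,1,0.9,1],[0,0,0,0.1,1,0.9,1],[0,0,0,0.1,1,0.9,1]]]'
python3 - <<'E'
from h import *
C=np.array([.5606,.2296])
t=optics.camera("top"); C=report("Lt",t,C); P=C+.075*np.array([-.96,.27]); w=optics.camera("wrist"); report("Lw",w,C)
cv2.imwrite("pics/w7.png",np.hstack([rect(t,P,.035,.15,390),rect(w,P,.035,.15,390)]))
E
```

```text
time_s: 14.4
tcp_pos: [0.475, 0.2756, 0.1666]
ee_rot: [0.141, 0.99, -0.01, -0.0]
ft_force: [0.7, 0.9, 0.6]
width: 0.0005
[0.47500908 0.27556474 0.16663992]
time_s: 15.1
tcp_pos: [0.4841, 0.3745, 0.2544]
ee_rot: [0.141, 0.99, -0.011, -0.002]
ft_force: [0.1, 0.0, -0.1]
width: 0.0006
Lt C [0.5606 0.2295] res 0.00023 469
  mark z150: [(np.float64(157.4), 3.5), (np.float64(167.5), 7.0)] 
  r66-70: [(np.float64(156.7), 4.0), (np.float64(167.8), 8.0)]
  bars z158: [(np.float64(158.2), 4.0), (np.float64(169.2), 8.0)]
  tcp [0.4841 0.3742 0.2543] polar r 0.1636 ang 117.8 yaw 163.8 F [ 0.4 -0.3 -1.1]
Lw C [0.5595 0.2319] res 0.00023 325
  mark z150: [(np.float64(42.0), 79.0), (np.float64(161.0), 3.0), (np.float64(176.6), 25.0), (np.float64(289.1), 11.25), (np.float64(352.3), 15.5)] 
  r66-70: [(np.float64(41.9), 79.5), (np.float64(160.5), 3.25), (np.float64(165.9), 1.0), (np.float64(179.6), 18.5), (np.float64(293.3), 17.5), (np.float64(352.1), 16.0)]
  bars z158: [(np.float64(44.5), 84.0), (np.float64(157.7), 2.75), (np.float64(162.9), 1.0), (np.float64(173.6), 11.5), (np.float64(286.6), 12.75), (np.float64(353.7), 12.75)]
  tcp [0.4843 0.3742 0.2545] polar r 0.1609 ang 117.9 yaw 163.8 F [ 0.2 -0.2 -0.6]
```

View pics/w7.png

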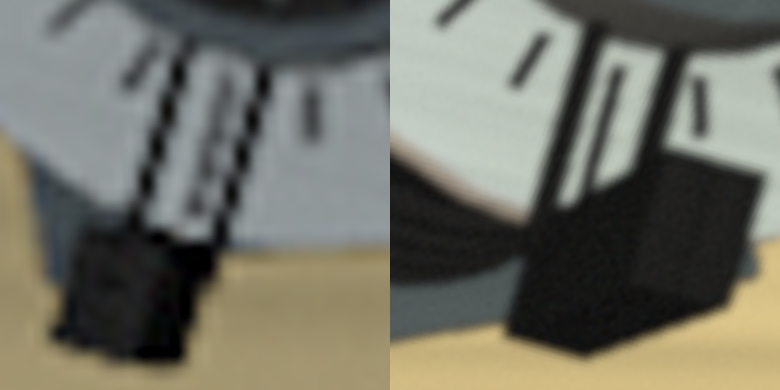

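The top view puts the lever at about 164.5° and the mark at 164.8°. I'll confirm with the wrist camera lined up over the lever.

```bash
python3 -m inch '[[[0,0,0,0.2,-0.4,0,1],[0,0,0,0.36,-0.7,0,1],[0,0,0,0.36,-0.7,0,1]]]'; python3 -m inch '[[[0,0,0,0,-0.4,0,1],[0,0,0,0,-0.64,0,1],[0,0,0,0,-0.64,0,1],[0,0,0,0,-0.64,0,1]]]'
python3 - <<'E'
from h import *
C=np.array([.5606,.2296]); w=optics.camera("wrist"); f,R,p=cal(w); d=p[:2]-C; print(p,np.hypot(*d),np.degrees(np.arctan2(d[1],d[0])))
report("Lw",w,C); 
for r in (.062,.068,.074): print(r,[x for x in dark(w,C,[r],.150) if 150<x[0]<180],[x for x in dark(w,C,[r],.158) if 150<x[0]<180])
cv2.imwrite("pics/w8.png",rect(w,C+.075*np.array([-.96,.27]),.035,.15,390))
E
```

```text
time_s: 15.5
tcp_pos: [0.5213, 0.3002, 0.2532]
ee_rot: [0.144, 0.99, -0.012, -0.003]
ft_force: [-0.6, -0.5, 0.3]
width: 0.0004
time_s: 15.9
tcp_pos: [0.5209, 0.2362, 0.2527]
ee_rot: [0.144, 0.989, -0.012, -0.003]
ft_force: [-0.3, 0.2, 0.3]
width: 0.0004
[0.441762   0.26466033 0.43204859] 0.12390196746656344 163.56255892899324
Lw C [0.5618 0.23  ] res 0.00022 715
  mark z150: [(np.float64(9.3), 20.5), (np.float64(158.3), 3.0), (np.float64(164.8), 3.25), (np.float64(169.8), 3.25), (np.float64(334.7), 51.5)] 
  r66-70: [(np.float64(4.7), 11.5), (np.float64(157.5), 2.75), (np.float64(164.8), 2.5), (np.float64(170.6), 3.0), (np.float64(337.7), 50.25)]
  bars z158: [(np.float64(8.9), 20.0), (np.float64(157.7), 2.75), (np.float64(164.7), 2.25), (np.float64(170.4), 3.0), (np.float64(334.7), 51.75)]
  tcp [0.5209 0.2367 0.2528] polar r 0.0414 ang 170.7 yaw 163.5 F [ 0.2 -0.6  0.5]
0.062 [(np.float64(156.2), 2.75), (np.float64(164.1), 2.5), (np.float64(170.5), 3.25)] [(np.float64(156.4), 3.0), (np.float64(164.1), 2.5), (np.float64(170.3), 3.25), (np.float64(179.5), 2.75)]
0.068 [(np.float64(157.0), 2.75), (np.float64(164.1), 2.5), (np.float64(169.9), 3.0)] [(np.float64(157.1), 2.5), (np.float64(164.1), 2.5), (np.float64(169.7), 2.75)]
0.074 [(np.float64(157.5), 2.25), (np.float64(164.2), 2.25), (np.float64(169.3), 2.75)] [(np.float64(157.7), 2.25), (np.float64(164.1), 2.0), (np.float64(169.2), 2.75)]
```

View pics/w8.png

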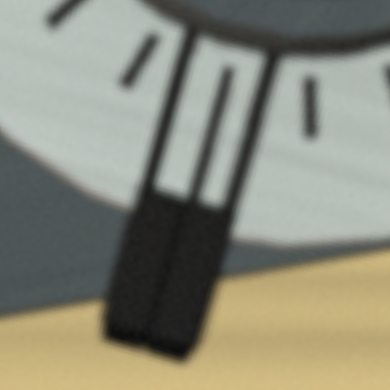

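Lever 164.05°, mark 164.75°: 0.8 mm short. One small extra push.

```bash
python3 -m inch '[[[0,0,0.002,-0.2,0.4,0,1],[0,0,0.004,-0.39,0.6,0,1],[0,0,0.004,-0.39,0.6,-0.3,1],[0,0,0.004,-0.39,0.6,-0.7,1],[0,0,0.004,-0.39,0.6,-0.86,1],[0,0,0.004,-0.39,0.6,-0.86,1],[0,0,0.004,-0.39,0.6,-0.86,1]]]'
```

```text
time_s: 16.65
tcp_pos: [0.4825, 0.2973, 0.1679]
ee_rot: [0.14, 0.99, -0.012, -0.002]
ft_force: [0.4, 0.7, 0.8]
width: 0.0007
```

```bash
python3 -m inch '[[[0,0,0,-0.06,-0.12,0,1],[0,0,0.002,-0.078,-0.19,0,1],[0,0,0.004,-0.08,-0.215,0,1],[0,0,0.004,-0.08,-0.227,0,1],[0,0,0.004,-0.08,-0.227,0,1],[0,0,0.004,-0.08,-0.227,0,1]]]'
python3 -m inch '[[[0,0,0,0.06,0.2,0,1],[0,0,0,0.07,0.25,0.2,1],[0,0,0,0.1,0.25,0.6,1],[0,0,0,0.3,0,0.86,1],[0,0,0,0.46,-0.38,0.86,1],[0,0,0,0.46,-0.38,0.86,1],[0,0,0,0.46,-0.38,0.86,1]]]'
python3 - <<'E'
from h import *
C=np.array([.5606,.2296]); w=optics.camera("wrist"); C=report("Lw",w,C); 
for r in (.062,.068,.074): print(r,[x for x in dark(w,C,[r],.150) if 150<x[0]<180],[x for x in dark(w,C,[r],.158) if 150<x[0]<180])
C=np.array([.536,-.2288]);t=optics.camera("top"); report("Rt",t,C); report("Lt",t,(.5606,.2296))
E
```

```text
time_s: 17.25
tcp_pos: [0.4747, 0.2746, 0.168]
ee_rot: [0.136, 0.991, -0.012, -0.002]
ft_force: [0.1, 0.9, 0.8]
width: 0.0004
time_s: 17.95
tcp_pos: [0.5207, 0.2361, 0.2535]
ee_rot: [0.137, 0.991, -0.012, -0.003]
ft_force: [0.3, 0.9, -0.3]
width: 0.0003
Lw C [0.5619 0.2301] res 0.00022 717
  mark z150: [(np.float64(9.5), 21.0), (np.float64(158.9), 3.0), (np.float64(164.8), 3.25), (np.float64(170.3), 3.25), (np.float64(335.3), 50.25)] 
  r66-70: [(np.float64(4.8), 11.75), (np.float64(158.2), 3.25), (np.float64(164.8), 2.5), (np.float64(171.1), 3.0), (np.float64(338.3), 49.0)]
  bars z158: [(np.float64(9.1), 20.25), (np.float64(158.4), 3.0), (np.float64(164.8), 2.5), (np.float64(170.9), 3.0), (np.float64(335.3), 50.25)]
  tcp [0.5202 0.2367 0.2533] polar r 0.0422 ang 171.0 yaw 164.4 F [-0.5 -0.3  0.2]
0.062 [(np.float64(157.6), 3.0), (np.float64(164.9), 2.5), (np.float64(171.7), 3.25)] [(np.float64(157.7), 3.25), (np.float64(164.8), 2.75), (np.float64(171.5), 3.25)]
0.068 [(np.float64(158.2), 2.75), (np.float64(164.9), 2.5), (np.float64(171.1), 3.0)] [(np.float64(158.4), 3.0), (np.floa
[... 260 characters left out ...]
z150: [(np.float64(185.4), 7.5), (np.float64(195.3), 4.0)] 
  r66-70: [(np.float64(183.3), 3.75), (np.float64(188.3), 2.75), (np.float64(196.1), 4.0)]
  bars z158: [(np.float64(181.5), 3.75), (np.float64(186.3), 2.75), (np.float64(194.2), 3.75)]
  tcp [0.5201 0.2371 0.2532] polar r 0.4661 ang 91.9 yaw 164.4 F [0.8 0.3 0.1]
Lt C [0.5607 0.2296] res 0.00022 322
  mark z150: [(np.float64(103.3), 136.5), (np.float64(190.4), 34.0)] 
  r66-70: [(np.float64(58.0), 50.25), (np.float64(165.5), 95.75)]
  bars z158: [(np.float64(53.4), 40.25), (np.float64(148.4), 40.5), (np.float64(186.9), 30.75), (np.float64(208.9), 9.75)]
  tcp [0.5201 0.2371 0.2532] polar r 0.0413 ang 169.5 yaw 164.4 F [0.8 0.3 0.1]
```

```bash
python3 -c "
from bench import manip; print(manip.close_job())"
```

```text
the job is handed in; nothing more can be done
None
```

Both irises are set, and I handed the job in at about 18 s of robot time. I pushed each paddle only with the outer face of the shut fingers, and each first push overshot or fell short slightly, so I corrected both.

| Lantern | Push | Final lever | Final mark | Difference |
|---|---|---|---|---|
| Right | Clockwise, with one small nudge back | 188.1° | 187.6° | about 0.5 mm |
| Left | Counterclockwise, in two steps | 164.65° | 164.8° | under 0.2 mm |

- **Camera disagreement:** these readings are from the wrist camera, taken close to overhead. On the right lantern the top camera put the lever about 0.45° to the other side of the mark, so its error is within about 0.5 mm either way. The top camera could not check the left lantern's final setting because the gripper blocked it.
- **Nothing else moved, as far as I checked:** the lantern centres stayed within about 0.2 mm in the top camera. The mark angles were unchanged, so the collars did not turn. The tool force readings I took were only a few newtons. I did not measure the mug, tape and other bystanders afterwards.
- **Arm:** it was clear above the left lantern, touching nothing, when I handed in.

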